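Fetch the waisted test bar from the fittings box and clamp it in the cradle

ROBOT

A 7-joint arm with a two-finger parallel gripper is mounted at the origin on the work surface. World frame = base frame: x ahead of the robot, y to its left, z up, the work surface at z = 0. Lengths are in m, angles in degrees, forces in N, time in s.
With the tool pointing down it reaches from about 0.425 to 0.875 m from the base axis. Payload 4.7 kg.
Tool frame: the origin (TCP) lies midway between the tips of the shut fingers; the grasp point (between the pads) lies 19 mm behind it; z points along the fingers, y is the direction in which the jaws open and shut (so a half turn about z gives the same grasp; the last joint's range is limited). The gripper opens to 87 mm and grips with 3 to 60 N. Pads are 19 mm wide; open, the fingers measure 117 mm over their backs; the gripper's body (75 mm by 190 mm) begins 51 mm behind the grasp point.
Start: joints at [-64.166, 18.392, -4.016, 83.108, 1.295, 78.541, -3.26], TCP at [0.275, 0.589, 0.223] pointing down, gripper open.
Joint ranges: [-163.93, 163.93], [-17.29, 119.83], [-79.2, 71.16], [3.27, 140.29], [-89.18, 269.18], [5.43, 117.66], [-154.24, 154.24]. Speed limits (degrees/s): [147.25, 147.25, 180, 180, 180, 180, 180].

INTERFACE

Orientations are given as [roll, pitch, yaw] about the fixed x, y, z axes, in that order (R = Rz(yaw) Ry(pitch) Rx(roll)).
In Python, from cell import env gives the robot as it stands.
- The arm moves only by the tool apply_moves, never from a script. Its argument "targets" is a list of rows, each a list of 2 entries, a list of its own where there are three numbers: the shift along the world's x, y, z in mm, then the turn, a rotation vector about the world's x, y, z in rad. A call has 1 to 8 rows; each row is the pose to reach, as a shift and turn from the pose commanded when the call began; what a row does not reach only later rows make up. A row lasts 1/10 s, in which the tool goes at most 50 mm and 8.59 degrees, less where a joint would pass 70% of its speed; a pose out of reach is approached as far as the arm can. A call with a gripper value outside its range is refused whole. "hand" is the finger opening in mm, from 0 to 87, set as the call begins (left out, the last holds). The fingers move at their own pace and stop on an object; "squeeze" is the grip in N (left out, the last holds). Time passes only in rows, so rows that repeat a pose let the fingers close. It gives the time, the measured TCP pose, the force and the opening at its end, in the units of the state.
- env.get_obs(): the state, without advancing time (a new reading comes with each control period).
- env.read_camera(name): name is "scene" or "top"; returns a dict with "image" (480x640x3 uint8, red, green, blue), "camera_matrix" (3x3 intrinsics, pixels), "camera_from_world" (4x4, takes a point from world to camera coordinates). Camera axes: x right, y down, z forward; pixel columns grow to the right and rows downward; lengths in m; the calibration is good to about 2 mm. A picture is of the moment at which its call begins. There is no depth.
- env.sign_off(): hands the job in, once; it reports no verdict.
Trained networks look in a picture, given as the dict that the camera call returned (one of the last four; its "shot" number tells which), for a name from the list of things; names that differ only in an ending like _2 or _b are one class to them, and where a whole thing is asked for, a point or a joint stands for the part that bears it (a point fixed in the world has none). Each returns a list of dicts, best first, with "conf" (0 to 1); they miss things now and then, are a little off and sometimes report something else, mostly with a low value. They report only what shows in the picture. A call takes as long as a camera call. They do not tell look-alikes from the thing itself.
- env.regions_of(picture, target): "region" (480x640 bool, what is visible of it) and "rect" ([left, top, right, bottom] in pixels, round what is visible of it).
The state is a dict: "time_s": time; "qpos": joint angles; "joint_velocities": joint speeds; "effort": joint torques, N m; "tool_pos": TCP position; "tool_rot": TCP orientation; "force": force on the tool from outside, world axes, zero at the start; "wrist_torque": the same for the moment, N m; "grip_width": finger opening in m.
Only numpy, scipy, OpenCV 4.12 (cv2) and the standard library are available. Lean on these libraries where they do the work, as an engineer would, in place of code of your own. Each camera call takes 0.05 s, during which the arm holds its last target. There are 200 camera calls.

TASK

Take the long waisted test bar out of the wooden box of bars and fittings, lay it flat in the cradle with both its wide ends down on the two blocks, and then push the toggle clamp's handle right down past its dead point so that the rubber pad holds the bar. Fittings that are in the way may be moved aside, but everything else from the box must end up lying in the box, and the other things on the bench must stay where they are.

Things in the scene. Friction and masses are not known exactly. Their poses are not given: they have to be found in the camera images.
- testbar_c (a point): Centre (half-way up) of the target: a bare steel bar with a narrow waist, 120 mm long (x), 16 mm thick (z). Ends 24 mm wide (y), 26 mm long; waist between them 14 mm wide, 68 mm long (its last 6 mm each end 18 mm). Loose, 0.19 to 0.35 kg, flat on the box floor. A fitting stands close beside the waist and often bars a finger there until moved.
- plainbar_c (a point): Centre of a plain steel bar with no waist, 120 x 24 x 16 mm, long along its x, lying flat. Loose in the box. Not the target.
- shortbar_c (a point): Centre of a shorter waisted steel bar, 86 mm long along its x, ends 24 mm wide, waist 14 mm wide and 40 mm long, 16 mm thick, lying flat. Loose in the box. Not the target.
- coupling_c (a point): Centre of a steel coupling: an upright cylinder 26 mm in diameter, 40 mm tall, 0.12 kg. Loose in the box. It or the collar stands close beside the waist of the target bar, the other beside one of its wide ends.
- collar_c (a point): Centre (15 mm above its underside) of a steel stepped collar, standing upright, 30 mm tall: foot 26 mm in diameter up to 14 mm, neck 18 mm in diameter above 16 mm; 0.08 kg. Loose in the box.
- clevis_c (a point): Centre of an aluminium fork, 28 (x) x 24 (y) mm, 34 mm tall. Loose in the box.
- stud_c (a point): Centre of a steel stud standing on its round head: head 28 mm in diameter and 10 mm high, stem 12 mm in diameter, 26 mm tall in all. Loose in the box.
- bin: Open wooden box, fixed to the bench, 256 (x) x 266 (y) x 48 mm tall outside; walls and floor 8 mm thick (inner floor 8 mm above the bench). Origin at the centre of its underside, z up. The three bars lie roughly along its x, side by side.
- fixture: Clamping cradle, fixed. Origin on the bench under the cradle's centre, z up, x along the cradle towards its toggle clamp. Base plate 80 mm wide (y), 10 mm thick, x = -70 to +192 mm. Two support blocks 60 mm wide at x = 38 to 70 and -70 to -38 mm, tops at z = 30 mm; between them it is open down to the plate. Clamp arm pivot: x 112, z 66 mm. Handle pivot: x 144.5, z 62 mm; both at y = 0.
- cradle (a point): Centre of the seat, 30 mm above the bench, level with the block tops. A bar lies on both blocks along the cradle's x, either way round, centre then 38 mm above the bench. On each block side cheeks at y = +-16 mm rise to z = 38 mm, with an outer lip at y = +-21.5 to 29.5 mm up to z = 43 mm; end stops 36 mm high have their inner faces at x = +-66 mm.
- clamp_handle (a joint): Toggle handle, rad. 0 = open: leans away from the cradle, 1.134 rad above level, clamp arm up. Grows as it is pushed down, away from the cradle: angle above level = 1.134 minus this. Dead point 0.95; 1.08 = fully closed. Sprung: released well before the dead point it swings back open, past it it stays closed. Takes about 10 N. Straight; black round grip 18 mm thick, 26 to 114 mm from its pivot.
- handle_end (a point): End of the handle grip, on its axis, 114 mm from the handle's pivot.
- clamp_pad: Rubber pad at the end of the clamp arm, 18 mm in diameter, sprung by up to 10 mm; origin at the centre of its face. With the clamp open it stands above and behind the clamp end of the cradle; closed, it presses down on the bar at x = 50 mm of the cradle.
- cell0_c (a point): Load cell on the bench, a blue disc 80 mm in diameter with a stud and shackle, 71 mm tall overall; point on its axis 17 mm up. Leave alone.
- cell1_c (a point): A second such load cell. Leave alone.
- cup_rim (a point): Centre of the mouth of an open aluminium cup, 70 mm in diameter, 45 mm tall. Leave alone.
- spanner_grip (a point): Grip of a spanner lying on the bench. Leave alone.
There are look-alikes about, which are no part of the job. Leave any orange look-alike of the part that bears coupling_c alone. Leave any orange look-alike of the part that bears collar_c alone.

How it is judged:
By the outcome, as a careful person would: the job done as asked, in the order asked, and still so for the second after the job is handed in, with the robot touching nothing.
It also fails if it takes over 64 s, if anything falls off the work surface, if the arm or the gripper's body presses on something with over 40 N, if the wrist force passes 120 N, or if a joint passes its speed limit or range.

## Working session

There is one attempt and no reset: what is moved stays moved. The work goes in short steps, Python scripts to look and compute and a tool call to move; the robot and the scene stay as the last step left them, time stands still between calls to the robot, and variables do not carry over. Pictures are saved under pics/ and viewed, about 8 in all and at most 12, crops included, and the job is handed in when it is done.

Besides the shell and the picture viewer there is one more tool, called after "Emit:" as name([rows], argument=value, ...), one row to a line, values as JSON. apply_moves: Moves the arm, as the interface text tells. Its arguments: {"type":"object","properties":{"targets":{"type":"array","items":{"type":"array"}},"hand":{"type":"number"},"squeeze":{"type":"number"}},"required":["targets"]}

```bash
ls; mkdir -p pics; cat > h.py <<'E'
import numpy as np, cv2
from cell import env
def cam(n): return env.read_camera(n)
def proj(p,P):
    P=np.asarray(P,float); c=p["camera_from_world"]@np.append(P,1); u=p["camera_matrix"]@c[:3]; return u[:2]/u[2]
def back(p,uv,z):
    T=np.linalg.inv(p["camera_from_world"]); d=T[:3,:3]@np.linalg.inv(p["camera_matrix"])@np.array([uv[0],uv[1],1.]); o=T[:3,3]
    return o+d*(z-o[2])/d[2]
def save(p,n,rect=None,s=1):
    im=p["image"][:,:,::-1]
    if rect: l,t,r,b=rect; im=im[t:b,l:r]
    cv2.imwrite("pics/"+n,cv2.resize(im,None,fx=s,fy=s,interpolation=cv2.INTER_CUBIC))
E
python3 - <<'E'
from h import *
o=env.get_obs();print(o["time_s"],o["tool_pos"],o["tool_rot"],o["force"],o["grip_width"])
ims=[]
for n in("top","scene"):
    p=cam(n);save(p,n+"0.png");T=np.linalg.inv(p["camera_from_world"]);print(n,T[:3,3].round(3),T[:3,2].round(3))
    for t in["testbar_c","plainbar_c","shortbar_c","coupling_c","collar_c","clevis_c","stud_c","bin","fixture","clamp_handle","clamp_pad"]:
        for r in env.regions_of(p,t)[:3]:
            m=r["region"];ys,xs=np.nonzero(m);c=(xs.mean(),ys.mean());print(t,round(r["conf"],2),[int(v) for v in r["rect"]],np.round(c,1),back(p,c,.02).round(3)[:2])
E
```

```text
pics
0.0 [0.2747724  0.58844592 0.22147586] [-1.79889995e+02  5.37494479e-03  1.54978262e+02] [-0.63053541  0.5621627  -0.69799834] 0.08722011151289225
top [ 0.493 -0.007  1.177] [ 0.038 -0.005 -0.999]
testbar_c 0.57 [198, 232, 212, 286] [203.5 257.7] [0.491 0.262]
plainbar_c 0.71 [230, 228, 241, 282] [235.1 254.6] [0.499 0.189]
plainbar_c 0.36 [346, 236, 371, 255] [357.1 245.4] [ 0.52  -0.091]
shortbar_c 0.76 [167, 238, 179, 275] [174.5 257.2] [0.493 0.328]
coupling_c 0.69 [190, 168, 205, 182] [198.  174.8] [0.683 0.276]
collar_c 0.59 [184, 256, 196, 269] [190.4 263.2] [0.479 0.291]
clevis_c 0.52 [211, 204, 226, 220] [220.8 212.8] [0.595 0.223]
stud_c 0.18 [208, 236, 222, 247] [215.8 243.1] [0.525 0.234]
bin 0.71 [137, 198, 265, 320] [201.  258.5] [0.49  0.267]
fixture 0.74 [336, 231, 449, 310] [394.6 269.6] [ 0.465 -0.177]
fixture 0.3 [324, 290, 360, 324] [340.8 307.6] [ 0.378 -0.053]
clamp_handle 0.79 [345, 235, 373, 256] [356.3 244.8] [ 0.522 -0.089]
clamp_pad 0.64 [383, 261, 390, 269] [388.4 262.7] [ 0.481 -0.163]
clamp_pad 0.38 [345, 234, 372, 257] [356.1 244.7] [ 0.522 -0.089]
[... 439 characters left out ...]
]
coupling_c 0.78 [404, 399, 425, 426] [414.4 414.2] [0.681 0.272]
collar_c 0.48 [470, 327, 485, 345] [478.  335.3] [0.476 0.287]
collar_c 0.46 [523, 282, 539, 300] [533.7 290.9] [0.306 0.33 ]
clevis_c 0.52 [408, 342, 421, 363] [415.1 351.7] [0.579 0.214]
clevis_c 0.42 [434, 275, 451, 291] [442.8 283.3] [0.403 0.177]
stud_c 0.49 [435, 275, 448, 294] [443.  283.2] [0.402 0.177]
bin 0.91 [359, 251, 558, 433] [463.7 339.3] [0.501 0.271]
fixture 0.65 [264, 187, 325, 278] [293.7 230.4] [ 0.472 -0.171]
clamp_handle 0.72 [303, 212, 312, 237] [307.2 224.2] [ 0.436 -0.16 ]
clamp_pad 0.49 [436, 275, 447, 293] [442.8 283.4] [0.403 0.177]
clamp_pad 0.37 [290, 190, 297, 198] [293.8 196.4] [ 0.377 -0.255]
```

```bash
python3 - <<'E'
from h import *
a=cv2.imread("pics/top0.png")[190:330,130:270];b=cv2.imread("pics/scene0.png")[245:440,350:565]
a=cv2.resize(a,(560,560),interpolation=2);cv2.imwrite("pics/crop_top.png",a)
b=cv2.resize(b,None,fx=2.8,fy=2.8,interpolation=2)
cv2.imwrite("pics/crop_scene.png",b)
E
```

```text
(no output)
```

View pics/top0.png

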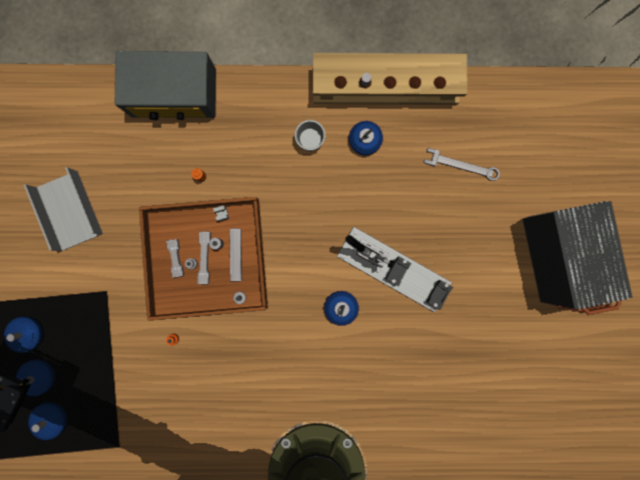

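View pics/crop_top.png

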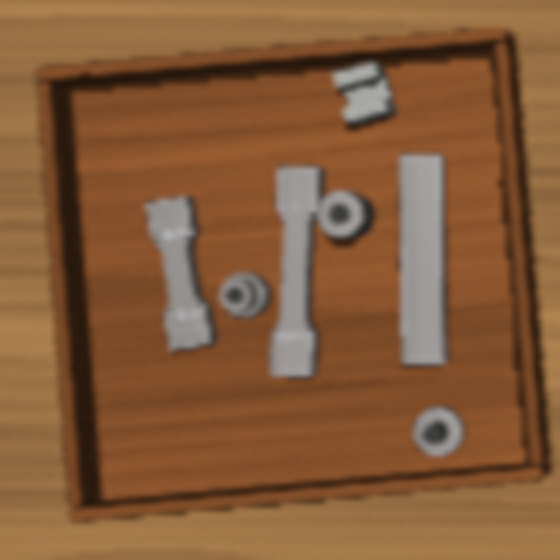

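View pics/crop_scene.png

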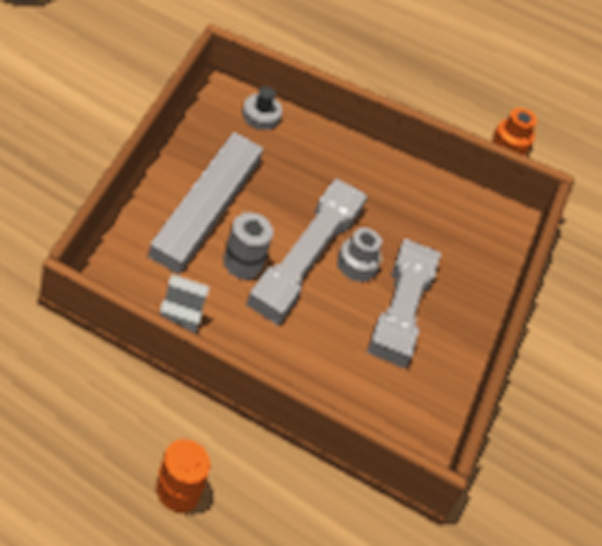

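The box holds three bars. In the top view they are the short waisted bar (174,257), the long waisted target (204,258) and the plain bar (235,255). The collar (190,263) stands by the target's waist on the +y side, and the coupling (215,244) by its +x wide end on the -y side. Orange look-alikes sit outside the box at (198,175) and (173,339). The target is the bar at (204,258), with its long waist and ends of 53 px overall.

```bash
cat >> h.py <<'E'
from scipy.optimize import minimize, least_squares
def box(x0,x1,y0,y1,z0,z1): return np.array([[x,y,z] for x in(x0,x1) for y in(y0,y1) for z in(z0,z1)],float)
def render(p,pose,parts):
    m=np.zeros((1920,2560),np.uint8);c,s=np.cos(pose[2]),np.sin(pose[2])
    R=np.array([[c,-s,0],[s,c,0],[0,0,1]]);t=np.array([pose[0],pose[1],0])
    for b in parts:
        W=(R@b.T).T+t; q=(p["camera_from_world"][:3,:3]@W.T+p["camera_from_world"][:3,3:]);u=(p["camera_matrix"]@q);u=(u[:2]/u[2]).T
        cv2.fillConvexPoly(m,cv2.convexHull(((u+.5)*4*16).astype(np.int32)),255,shift=4)
    return cv2.resize(m,(640,480),interpolation=cv2.INTER_AREA)/255.
def fit(views,parts,x0,steps=(.006,.006,.05)):
    def f(x):
        return sum(np.abs(cv2.GaussianBlur(render(p,x,parts),(0,0),1)-cv2.GaussianBlur(m.astype(float),(0,0),1)).sum()/m.sum() for p,m in views)
    S=np.array([x0]+[np.array(x0)+np.eye(3)[i]*steps[i] for i in range(3)])
    r=minimize(f,x0,method="Nelder-Mead",options=dict(initial_simplex=S,xatol=1e-4,fatol=1e-4,maxiter=150))
    return r.x,r.fun
E
python3 - <<'E'
from h import *
Z=.008
bar=lambda z:[box(-.06,-.034,-.012,.012,z,z+.016),box(.034,.06,-.012,.012,z,z+.016),box(-.034,.034,-.007,.007,z,z+.016),]
def cyl(r,z0,z1): 
    a=np.linspace(0,6.28,24); return np.array([[r*np.cos(t),r*np.sin(t),z] for t in a for z in(z0,z1)])
col=[cyl(.013,.008,.022),cyl(.009,.022,.038)]
cou=[cyl(.013,.008,.048)]
fix=[box(-.07,.192,-.04,.04,0,.01),box(-.07,-.038,-.03,.03,.01,.043),box(.038,.07,-.03,.03,.01,.043)]
P={n:cam(n) for n in("top","scene")}
def near(n,t,z,xy,d=.05):
    for r in env.regions_of(P[n],t):
        ys,xs=np.nonzero(r["region"]);w=back(P[n],(xs.mean(),ys.mean()),z)[:2]
        if np.hypot(*(w-xy))<d:return r["region"]
for t,parts,z,x0 in[("testbar_c",bar(.008),.02,(.49,.262,0.)),("collar_c",col,.02,(.477,.288,0.)),("coupling_c",cou,.025,(.522,.235,0))]:
    for vs in(["top"],["scene"],["top","scene"]):
        v=[(P[n],near(n,t,z,x0[:2],.03)) for n in vs]; v=[a for a in v if a[1] is not None]
        if v: x,f=fit(v,parts,x0);print(t,vs,len(v),x.round(4),round(f,3))
# fixture
p=P["top"];im=p["image"];a=cv2.resize(im[215:325,325:465,::-1],None,fx=5,fy=5,interpolation=2)
b=cv2.resize(P["scene"]["image"][170:295,245:345,::-1],None,fx=5,fy=5,interpolation=2)
cv2.imwrite("pics/fix_top.png",a);cv2.imwrite("pics/fix_scene.png",b[:600])
E
```

```text
testbar_c ['top'] 1 [ 0.4914  0.2637 -0.0387] 0.135
testbar_c ['scene'] 1 [ 0.489   0.2569 -0.0144] 0.15
testbar_c ['top', 'scene'] 2 [ 0.4905  0.2589 -0.0314] 0.573
collar_c ['top'] 1 [ 0.4794  0.292  -0.0358] 0.103
collar_c ['scene'] 1 [0.4761 0.2875 0.0055] 0.06
collar_c ['top', 'scene'] 2 [ 0.4789  0.2899 -0.0119] 0.488
coupling_c ['scene'] 1 [0.5228 0.2278 0.0245] 0.148
coupling_c ['top', 'scene'] 1 [0.5228 0.2278 0.0245] 0.148
```

View pics/fix_top.png

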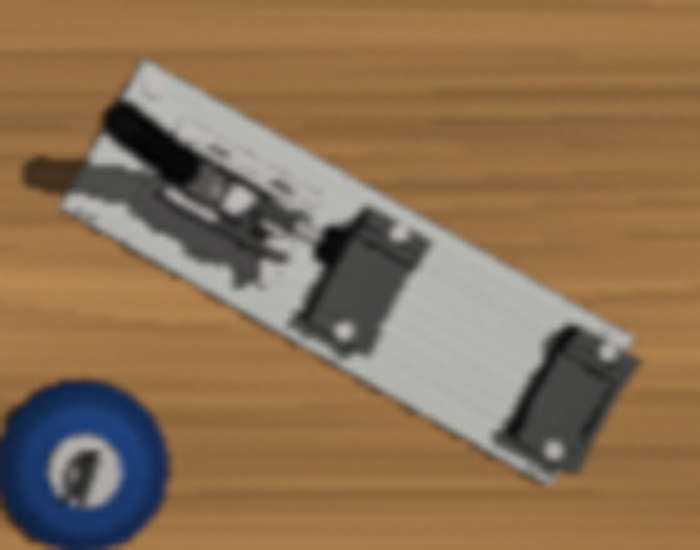

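View pics/fix_scene.png

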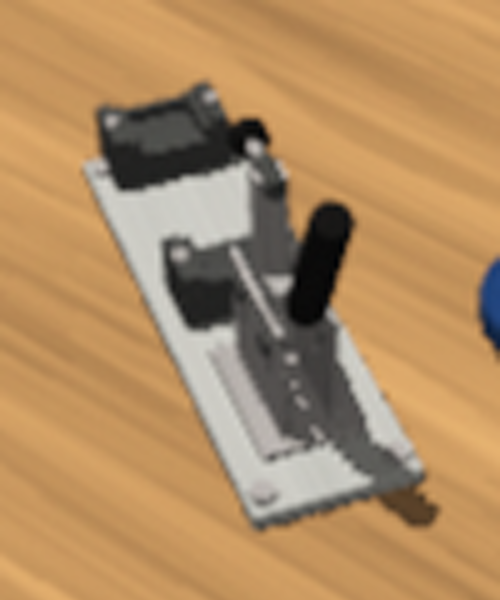

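Fixture corners as seen: in the top view, plate corners at (354,227), (337,256), (435,312) and (451,282), with the clamp end upper left. In the scene view, they are at (330,266), (296,274) and (262,203). The handle is up and open.

```bash
python3 - <<'E'
from h import *
P={n:cam(n) for n in("top","scene")}
for n,off,cs in[("top",(325,215),dict(A=(147,60),B=(62,208),C=(550,486),D=(632,335))),("scene",(245,170),dict(B=(425,474),A=(256,518),D=(84,163)))]:
    W={k:back(P[n],(off[0]+c[0]/5-.4,off[1]+c[1]/5-.4),.01)[:2] for k,c in cs.items()}
    print(n,{k:v.round(4) for k,v in W.items()})
    M=dict(A=(.192,-.04),B=(.192,.04),C=(-.07,.04),D=(-.07,-.04))
    f=lambda x:np.concatenate([np.array([[np.cos(x[2]),-np.sin(x[2])],[np.sin(x[2]),np.cos(x[2])]])@np.array(M[k])+x[:2]-W[k] for k in W])
    # choose handedness by both
    for s in(1,-1):
        for k in M: M[k]=(M[k][0],abs(M[k][1])*(s if k in"BC" else -s))
        r=least_squares(f,[.45,-.2,1.]);print(s,r.x.round(4),np.degrees(r.x[2]).round(2),r.cost**.5)
        res=r.fun.round(4)
        if r.cost<1e-4: print(res); px=r.x; H=lambda x,y,z:np.append(np.array([[np.cos(px[2]),-np.sin(px[2])],[np.sin(px[2]),np.cos(px[2])]])@[x,y]+px[:2],z)
    # predicted handle end vs seen (crop coords)
    e=H(.1445+.114*np.cos(1.134),0,.062+.114*np.sin(1.134)); print("handle end",e.round(3),((proj(P[n],e)-off)*5).round(0))
    for q in[(-.07,.0255,.043),(-.07,-.0255,.043),(.07,.0255,.043),(.07,-.0255,.043)]: print(((proj(P[n],H(*q))-off)*5).round(0))
E
```

```text
top {'A': array([ 0.5643, -0.0844]), 'B': array([ 0.4955, -0.045 ]), 'C': array([ 0.3676, -0.2705]), 'D': array([ 0.4372, -0.309 ])}
1 [ 0.4361 -0.2303  1.0555] 60.48 0.0024305335080887077
[ 0.0012  0.0015  0.0004  0.0014 -0.0008 -0.001  -0.0008 -0.0019]
-1 [ 0.4361 -0.2303  1.055 ] 60.45 0.11275250691431778
handle end [ 0.531 -0.063  0.165] [117. 117.]
[583. 465.]
[638. 366.]
[311. 311.]
[366. 212.]
scene {'B': array([ 0.4983, -0.0444]), 'A': array([ 0.5637, -0.0851]), 'D': array([ 0.436 , -0.3127])}
1 [ 0.4358 -0.2316  1.0511] 60.22 0.0021578382615098273
[-0.0019 -0.0007  0.0022  0.0002 -0.0003  0.0004]
-1 [ 0.4926 -0.2527  1.38  ] 79.07 0.07723964263911474
handle end [ 0.532 -0.064  0.165] [332. 220.]
[202.  80.]
[105. 102.]
[296. 249.]
[191. 276.]
```

Emit:
apply_moves([
  [[203, -298, -82], [0, 0, -1.134]],
  [[203, -298, -82], [0, 0, -1.134]],
  [[203, -298, -82], [0, 0, -1.134]],
  [[203, -298, -82], [0, 0, -1.134]],
  [[203, -298, -82], [0, 0, -1.134]],
  [[203, -298, -82], [0, 0, -1.134]],
  [[203, -298, -82], [0, 0, -1.134]],
  [[203, -298, -82], [0, 0, -1.134]],
], hand=50)

```text
time_s: 2.8
tool_pos: [0.4808, 0.2847, 0.1399]
tool_rot: [180.0, 0.2, 89.3]
force: [-0.3, 0.5, -0.5]
grip_width: 0.0504
```

Emit:
apply_moves([
  [[0, 0, 0], [0, 0, 0]],
])

```text
time_s: 2.9
tool_pos: [0.4801, 0.2864, 0.14]
tool_rot: [180.0, 0.1, 89.5]
force: [0.8, 0.3, -0.1]
grip_width: 0.0502
```

```bash
python3 - <<'E'
from h import *
o=env.get_obs();print(o["tool_pos"],o["tool_rot"],o["force"],o["grip_width"])
t=cam("top");s=cam("scene")
def tri(a,b,z):
    print(back(t,a,z).round(4)[:2],back(s,b,z).round(4)[:2])
tri((203.6,257.4),(460.0,332.5),.024)
tri((188.9,263.2),(481.4,330.7),.038)
tri((215.2,243.2),(440.6,326),.048)
g=o["tool_pos"];print("tcp",proj(t,g),proj(s,g))
a=cv2.resize(t["image"][190:330,130:270,::-1],(420,420),interpolation=2)
u=proj(s,g).astype(int);b=cv2.resize(s["image"][u[1]-50:u[1]+90,u[0]-60:u[0]+60,::-1],(360,420),interpolation=2)
for im,uv,o0,k in((a,proj(t,g),(130,190),3),(b,proj(s,g),(u[0]-60,u[1]-50),3)):
    cv2.drawMarker(im,tuple(int(v) for v in (uv-o0+.5)*k),(0,255,0),0,12)
cv2.imwrite("pics/hov.png",np.hstack([a,b]))
E
```

```text
[0.48009292 0.28643323 0.14002385] [1.79992036e+02 1.24878747e-01 8.95286355e+01] [ 0.81622813  0.26851258 -0.11870344] 0.05019680832990254
[0.4922 0.2605] [0.4943 0.2592]
[0.4791 0.2903] [0.4772 0.2899]
[0.5241 0.2293] [0.5217 0.229 ]
tcp [177.82425026 263.29438283] [493.64532157 295.00593742]
```

View pics/hov.png

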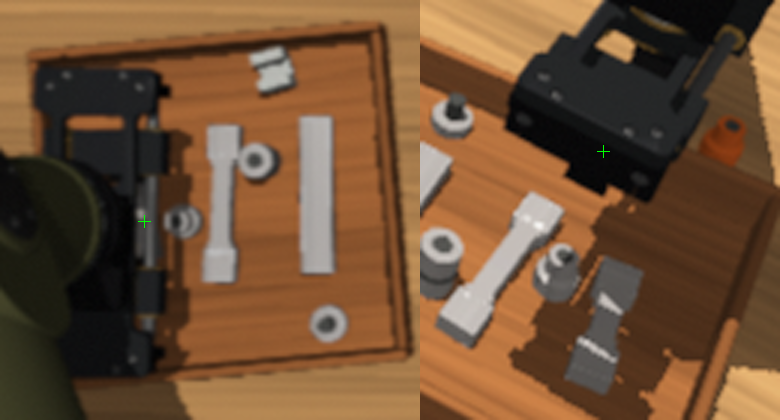

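The picture shows the tool above the collar, the collar at (181,221) in the left crop, and the bar, coupling and short bar where I measured them. Both cameras agree on the collar to within 2 mm.

Emit:
apply_moves([
  [[0, -1, -40], [0, 0, 0]],
  [[0, -1, -75], [0, 0, 0]],
  [[0, -1, -100], [0, 0, 0]],
  [[0, -1, -115], [0, 0, 0]],
  [[0, -1, -122], [0, 0, 0]],
  [[0, -1, -126], [0, 0, 0]],
  [[0, -1, -127], [0, 0, 0]],
  [[0, -1, -127], [0, 0, 0]],
])

```text
time_s: 3.8
tool_pos: [0.4787, 0.2906, 0.0146]
tool_rot: [179.9, -0.1, 90.0]
force: [0.3, 0.1, 0.0]
grip_width: 0.0501
```

Emit:
apply_moves([
  [[0, 0, 0], [0, 0, 0]],
  [[0, 0, 0], [0, 0, 0]],
  [[0, 0, 0], [0, 0, 0]],
  [[0, 0, 0], [0, 0, 0]],
  [[0, 0, 0], [0, 0, 0]],
], hand=15, squeeze=15)

```text
time_s: 4.3
tool_pos: [0.4781, 0.29, 0.0138]
tool_rot: [180.0, -0.0, 90.0]
force: [-0.2, -0.3, 1.0]
grip_width: 0.025
```

Emit:
apply_moves([
  [[0, 0, 20], [0, 0, 0]],
  [[-10, 0, 30], [0, 0, 0]],
  [[-30, 0, 30], [0, 0, 0]],
  [[-50, 0, 30], [0, 0, 0]],
  [[-60, 0, 25], [0, 0, 0]],
  [[-60, 0, 12], [0, 0, 0]],
  [[-60, 0, 4], [0, 0, 0]],
  [[-60, 0, 1], [0, 0, 0]],
])

```text
time_s: 5.1
tool_pos: [0.4178, 0.2891, 0.0135]
tool_rot: [-179.9, 0.1, 90.0]
force: [-6.5, -3.9, 18.0]
grip_width: 0.0247
```

Emit:
apply_moves([
  [[0, 0, 0], [0, 0, 0]],
  [[0, 0, -1], [0, 0, 0]],
  [[0, 0, -1], [0, 0, 0]],
])

```text
time_s: 5.4
tool_pos: [0.4189, 0.2897, 0.0137]
tool_rot: [180.0, 0.0, 90.0]
force: [-0.5, -1.5, 1.9]
grip_width: 0.0252
```

Emit:
apply_moves([
  [[0, 0, 0], [0, 0, 0]],
  [[0, 0, 0], [0, 0, 0]],
  [[0, 0, 0], [0, 0, 0]],
  [[0, 0, 0], [0, 0, 0]],
], hand=40)

```text
time_s: 5.8
tool_pos: [0.418, 0.29, 0.0135]
tool_rot: [180.0, 0.0, 90.0]
force: [-0.4, -0.8, 0.3]
grip_width: 0.0392
```

Emit:
apply_moves([
  [[0, 0, 40], [0, 0, 0]],
  [[0, 0, 80], [0, 0, 0.1]],
  [[20, -10, 100], [0, 0, 0.24]],
  [[40, -20, 100], [0, 0, 0.38]],
  [[60, -30, 100], [0, 0, 0.52]],
  [[72, -30, 100], [0, 0, 0.66]],
  [[72, -30, 100], [0, 0, 0.8]],
  [[72, -30, 100], [0, 0, 0.8]],
], hand=50)

```text
time_s: 6.6
tool_pos: [0.4902, 0.2597, 0.1134]
tool_rot: [-180.0, -0.0, 135.8]
force: [-1.1, 0.7, -0.2]
grip_width: 0.0496
```

Emit:
apply_moves([
  [[0, 0, 0], [0, 0, 0.14]],
  [[0, 0, 0], [0, 0, 0.28]],
  [[0, 0, 0], [0, 0, 0.42]],
  [[0, 0, 0], [0, 0, 0.56]],
  [[0, 0, 0], [0, 0, 0.7]],
  [[0, 0, 0], [0, 0, 0.736]],
  [[0, 0, -20], [0, 0, 0.736]],
  [[0, 0, -30], [0, 0, 0.736]],
])

```text
time_s: 7.4
tool_pos: [0.489, 0.2599, 0.0824]
tool_rot: [-180.0, -0.1, 177.9]
force: [-1.1, -0.3, -0.2]
grip_width: 0.0498
```

```bash
python3 - <<'E'
from h import *
o=env.get_obs();print(o["tool_pos"],o["tool_rot"],o["qpos"].round(1) if hasattr(o["qpos"],"round") else o["qpos"],o["force"])
t=cam("top");s=cam("scene")
a=cv2.resize(t["image"][190:330,130:270,::-1],(420,420),interpolation=2)
b=cv2.resize(s["image"][260:400,390:530,::-1],(420,420),interpolation=2)
for g in((.493,.26,.024),(.490,.275,.024),(.490,.245,.024)):
    for im,p,o0 in((a,t,(130,190)),(b,s,(390,260))): cv2.drawMarker(im,tuple(int(v) for v in (proj(p,g)-o0+.5)*3),(0,255,0),0,8)
cv2.imwrite("pics/hov2.png",np.hstack([a,b]))
E
```

```text
[0.48904216 0.2598973  0.08243112] [-1.79968396e+02 -7.05648046e-02  1.77865979e+02] [-37.9  13.2   8.1 106.6  -2.1  60.4  58.9] [-1.10428998 -0.33430145 -0.1734336 ]
```

View pics/hov2.png

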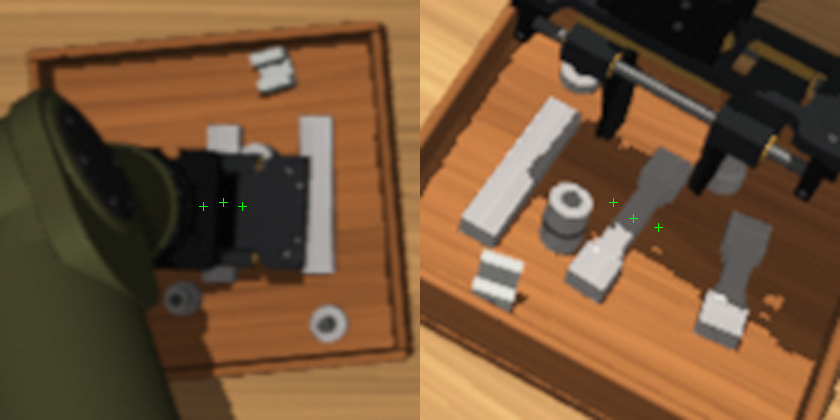

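The collar is upright at its new spot (182,298 in the left crop), and the centre marker falls on the target's waist in the right crop. Both sides of the waist are free.

Emit:
apply_moves([
  [[1, 0, -25], [0, 0, 0]],
  [[1, 0, -45], [0, 0, 0]],
  [[1, 0, -58], [0, 0, 0]],
  [[1, 0, -66], [0, 0, 0]],
  [[1, 0, -70], [0, 0, 0]],
  [[1, 0, -71], [0, 0, 0]],
  [[1, 0, -71], [0, 0, 0]],
])

```text
time_s: 8.2
tool_pos: [0.4915, 0.2602, 0.0132]
tool_rot: [180.0, 0.1, 178.0]
force: [-0.0, 0.2, -0.2]
grip_width: 0.0498
```

Emit:
apply_moves([
  [[0, 0, 0], [0, 0, 0]],
  [[0, 0, 0], [0, 0, 0]],
  [[0, 0, 0], [0, 0, 0]],
  [[0, 0, 0], [0, 0, 0]],
  [[0, 0, 0], [0, 0, 0]],
  [[0, 0, 0], [0, 0, 0]],
], hand=5, squeeze=40)

```text
time_s: 8.8
tool_pos: [0.491, 0.26, 0.0126]
tool_rot: [180.0, 0.0, 178.0]
force: [0.1, 0.5, 0.1]
grip_width: 0.0135
```

Emit:
apply_moves([
  [[0, 0, 10], [0, 0, 0]],
  [[0, 0, 30], [0, 0, 0]],
  [[0, 0, 65], [0, 0, 0]],
  [[0, 0, 105], [0, 0, 0]],
  [[0, -10, 150], [0, 0, 0]],
  [[0, -30, 190], [0, 0, 0]],
  [[0, -60, 220], [0, 0, -0.1]],
  [[0, -90, 230], [0, 0, -0.2]],
])

```text
time_s: 9.6
tool_pos: [0.4922, 0.1696, 0.2468]
tool_rot: [179.8, 0.3, 166.4]
force: [0.7, -1.0, -3.8]
grip_width: 0.0139
```

```bash
python3 - <<'E'
from h import *
o=env.get_obs();print(o["tool_pos"],o["tool_rot"],o["force"],o["grip_width"])
t=cam("top");s=cam("scene");save(s,"lift.png",(300,150,560,400),2.3)
# clamp pad & handle in the cradle plane y=0: intersect rays
c,sn=np.cos(1.054),np.sin(1.054);O=np.array([.436,-.231,0])
def plane(p,uv):
    T=np.linalg.inv(p["camera_from_world"]);d=T[:3,:3]@np.linalg.inv(p["camera_matrix"])@np.array([*uv,1.]);o=T[:3,3]
    n=np.array([-sn,c,0]);w=o+d*(n@(O-o))/(n@d)-O;return (w@[c,sn,0]).round(4),w[2].round(4)
print("pad scene",plane(s,(245+248/5,170+132/5)),"handle end scene",plane(s,(245+332/5,170+215/5)))
T=t; print("pad top ray @z .09,.11,.13",[((back(t,(325+330/5,215+245/5),z)-O)@[c,sn,0]).round(3) for z in(.09,.11,.13)])
E
```

```text
[0.49218716 0.16964121 0.24680498] [179.78293105   0.26575276 166.36665724] [ 0.6862305  -0.99894059 -3.81765142] 0.013905126434612943
pad scene (np.float64(0.0871), np.float64(0.1315)) handle end scene (np.float64(0.1908), np.float64(0.1665))
pad top ray @z .09,.11,.13 [np.float64(0.084), np.float64(0.086), np.float64(0.089)]
```

View pics/lift.png

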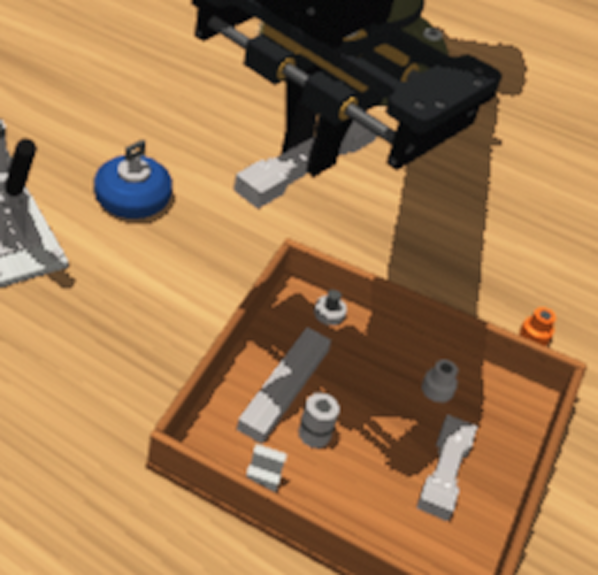

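The picture shows the bar held level by its waist in the gripper, with the collar, coupling and the rest upright in the box. The pad is at cradle x 87 mm and z 130 mm, clear of the gripper body.

Emit:
apply_moves([
  [[0, -30, 0], [0, 0, -0.14]],
  [[-5, -65, 0], [0, 0, -0.28]],
  [[-10, -105, 0], [0, 0, -0.42]],
  [[-20, -145, 0], [0, 0, -0.56]],
  [[-30, -185, 0], [0, 0, -0.7]],
  [[-35, -225, 0], [0, 0, -0.84]],
  [[-40, -265, 0], [0, 0, -0.98]],
  [[-45, -300, 0], [0, 0, -1.12]],
])

```text
time_s: 10.5
tool_pos: [0.4449, -0.1317, 0.2423]
tool_rot: [-180.0, -0.0, 102.0]
force: [-0.4, -0.1, -3.6]
grip_width: 0.0134
```

Emit:
apply_moves([
  [[-4, -35, 0], [0, 0, -0.14]],
  [[-8, -70, 0], [0, 0, -0.28]],
  [[-10, -95, -20], [0, 0, -0.42]],
  [[-10, -101, -50], [0, 0, -0.56]],
  [[-10, -101, -80], [0, 0, -0.7]],
  [[-10, -101, -105], [0, 0, -0.732]],
  [[-10, -101, -110], [0, 0, -0.732]],
  [[-10, -101, -110], [0, 0, -0.732]],
])

```text
time_s: 11.3
tool_pos: [0.4353, -0.2304, 0.132]
tool_rot: [-179.9, 0.0, 60.5]
force: [0.0, -0.2, -3.6]
grip_width: 0.0137
```

```bash
cat >> h.py <<'E'
F=(.436,-.231,1.054)
def FW(x,y,z):
    c,s=np.cos(F[2]),np.sin(F[2]);return np.array([F[0]+c*x-s*y,F[1]+s*x+c*y,z])
E
python3 - <<'E'
from h import *
o=env.get_obs();print(o["tool_pos"],o["tool_rot"],o["force"],o["grip_width"])
d=np.array(o["tool_pos"][:2])-F[:2];print("in cradle",d@[np.cos(F[2]),np.sin(F[2])],d@[-np.sin(F[2]),np.cos(F[2])])
s=cam("scene");t=cam("top")
u=proj(s,FW(0,0,.06)).astype(int);k=6;o0=u-[50,45]
b=cv2.resize(s["image"][o0[1]:o0[1]+90,o0[0]:o0[0]+90,::-1],None,fx=k,fy=k,interpolation=2)
c,sn=np.cos(np.radians(o["tool_rot"][2])),np.sin(np.radians(o["tool_rot"][2]))
z=o["tool_pos"][2]-.0125+.024 # bar top now
for x,y in((-.06,-.012),(-.06,.012),(.06,-.012),(.06,.012)):
    g=[o["tool_pos"][0]+c*x-sn*y,o["tool_pos"][1]+sn*x+c*y,z]
    cv2.drawMarker(b,tuple(int(v) for v in (proj(s,g)-o0+.5)*k),(0,255,0),0,10)
for x,y in((-.066,-.0295),(-.066,.0295),(.066,-.0295),(.066,.0295)):
    cv2.drawMarker(b,tuple(int(v) for v in (proj(s,FW(x,y,.043))-o0+.5)*k),(0,0,255),1,10)
cv2.imwrite("pics/over.png",b)
E
```

```text
[ 0.43530937 -0.23044028  0.13198676] [-1.79872968e+02  3.61659517e-02  6.05245012e+01] [ 0.03831977 -0.17411698 -3.58661849] 0.013650710489981873
in cradle 0.00014538928075139362 0.0008769957106438435
```

View pics/over.png

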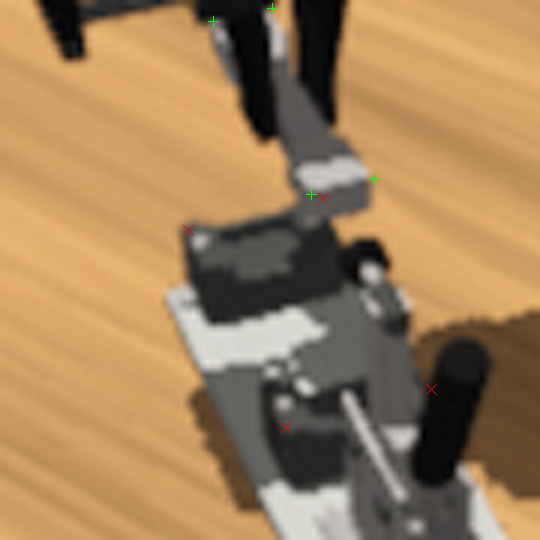

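Bar and cradle are offset from their predicted marks by the same pixel or so, at (311,195) and (188,230), so the bar is in line with the cradle. Lowering now.

Emit:
apply_moves([
  [[0, 0, -30], [0, 0, 0]],
  [[0, 0, -55], [0, 0, 0]],
  [[0, 0, -70], [0, 0, 0]],
  [[0, 0, -80], [0, 0, 0]],
  [[0, 0, -86], [0, 0, 0]],
  [[0, 0, -91], [0, 0, 0]],
  [[0, 0, -94], [0, 0, 0]],
  [[0, 0, -95], [0, 0, 0]],
])

```text
time_s: 12.2
tool_pos: [0.4363, -0.2311, 0.0378]
tool_rot: [180.0, -0.0, 60.4]
force: [0.0, -0.3, -2.9]
grip_width: 0.0133
```

Emit:
apply_moves([
  [[0, 0, -1], [0, 0, 0]],
  [[0, 0, -2], [0, 0, 0]],
  [[0, 0, -3], [0, 0, 0]],
  [[0, 0, -3], [0, 0, 0]],
])

```text
time_s: 12.6
tool_pos: [0.4361, -0.231, 0.0346]
tool_rot: [180.0, -0.0, 60.4]
force: [0.2, -0.5, -3.4]
grip_width: 0.0132
```

Emit:
apply_moves([
  [[0, 0, -0.5], [0, 0, 0]],
  [[0, 0, -1], [0, 0, 0]],
  [[0, 0, -1], [0, 0, 0]],
])

```text
time_s: 12.9
tool_pos: [0.4361, -0.231, 0.0346]
tool_rot: [-180.0, -0.0, 60.4]
force: [-3.3, 2.2, 6.5]
grip_width: 0.0135
```

Emit:
apply_moves([
  [[0, 0, 0], [0, 0, 0]],
  [[0, 0, 0], [0, 0, 0]],
  [[0, 0, 0], [0, 0, 0]],
  [[0, 0, 0], [0, 0, 0]],
  [[0, 0, 0], [0, 0, 0]],
], hand=36)

```text
time_s: 13.4
tool_pos: [0.4361, -0.231, 0.0335]
tool_rot: [180.0, 0.0, 60.4]
force: [0.6, 0.1, -0.4]
grip_width: 0.0352
```

Emit:
apply_moves([
  [[0, 0, 20], [0, 0, 0]],
  [[0, 0, 60], [0, 0, 0]],
  [[0, 0, 105], [0, 0, 0]],
  [[0, 0, 150], [0, 0, 0]],
  [[0, 0, 190], [0, 0, 0]],
  [[0, 0, 210], [0, 0, 0]],
])

```text
time_s: 14.0
tool_pos: [0.4373, -0.2318, 0.2475]
tool_rot: [179.7, -0.1, 60.4]
force: [0.3, 0.9, -0.8]
grip_width: 0.0362
```

```bash
python3 - <<'E'
from h import *
o=env.get_obs();print(o["tool_pos"],o["tool_rot"],o["force"],o["grip_width"],o["qpos"])
s=cam("scene");k=6
u=proj(s,FW(0,0,.06)).astype(int);o0=u-[50,45]
b=cv2.resize(s["image"][o0[1]:o0[1]+90,o0[0]:o0[0]+90,::-1],None,fx=k,fy=k,interpolation=2)
for x,y in((-.06,-.012),(-.06,.012),(.06,-.012),(.06,.012)):
    cv2.drawMarker(b,tuple(int(v) for v in (proj(s,FW(x,y,.046))-o0+.5)*k),(0,255,0),0,10)
cv2.imwrite("pics/seat.png",b)
for a in(0,.3,.6,.95,1.08):
    th=1.134-a;print(a,[FW(.1445+r*np.cos(th),0,.062+r*np.sin(th)).round(4).tolist() for r in(.095,.114)])
E
```

```text
[ 0.43733765 -0.23180612  0.24752869] [ 1.79686079e+02 -1.04080738e-01  6.04219278e+01] [ 0.31837576  0.86043462 -0.81781213] 0.03623834459531353 [-10.86585477  -3.04994293  34.83858472 103.75950945   1.7036907
  78.42675599  -5.97598373]
0 [[0.5273, -0.0704, 0.1481], [0.5312, -0.0634, 0.1653]]
0.3 [[0.5389, -0.0499, 0.1324], [0.5452, -0.0388, 0.1464]]
0.6 [[0.5478, -0.0343, 0.1104], [0.5559, -0.0201, 0.12]]
0.95 [[0.5535, -0.0242, 0.0794], [0.5628, -0.0079, 0.0829]]
1.08 [[0.5543, -0.0229, 0.0671], [0.5636, -0.0064, 0.0682]]
```

View pics/seat.png

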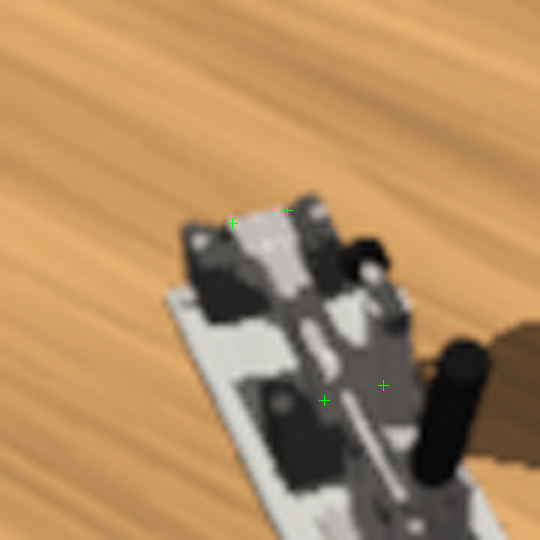

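The bar lies flat in the cradle: its far end is between the lips at (233-290, 215), matching the prediction, and the near end runs under the clamp arm. Next is the handle, with shut fingers coming from the cradle side.

Emit:
apply_moves([
  [[20, 35, 0], [0, 0, 0]],
  [[40, 70, 0], [0, 0, 0]],
  [[60, 105, 0], [0, 0, 0]],
  [[74, 130, -10], [0, 0, 0]],
  [[74, 130, -30], [0, 0, 0]],
  [[74, 130, -45], [0, 0, 0]],
  [[74, 130, -45], [0, 0, 0]],
  [[74, 130, -45], [0, 0, 0]],
], hand=0)

```text
time_s: 14.85
tool_pos: [0.5098, -0.1012, 0.1985]
tool_rot: [-180.0, 0.0, 60.4]
force: [1.9, -0.7, 0.0]
grip_width: 0.0004
```

```bash
python3 - <<'E'
from h import *
o=env.get_obs();p=np.array(o["tool_pos"]);print(p,o["tool_rot"],o["force"],o["grip_width"])
r=.09
for a in(0,.1,.2,.3,.4,.5,.6,.7,.8,.9,.95,1.0,1.08,1.15):
    th=1.134-a;x=.1445+r*np.cos(th)-.009*np.sin(th)-.0095;z=.062+r*np.sin(th)+.009*np.cos(th)
    print(a,((FW(x,0,z)-p)*1000).round(0))
E
```

```text
[ 0.50981491 -0.10119154  0.19845355] [-1.79973728e+02  2.67778044e-02  6.04156698e+01] [ 1.89099748 -0.70289444  0.00559302] 0.0004228916302864853
0 [  8.  14. -51.]
0.1 [ 12.  21. -55.]
0.2 [ 16.  28. -59.]
0.3 [ 19.  34. -64.]
0.4 [ 23.  40. -69.]
0.5 [ 26.  46. -76.]
0.6 [ 29.  51. -83.]
0.7 [ 31.  55. -90.]
0.8 [ 33.  59. -98.]
0.9 [  35.   62. -107.]
0.95 [  36.   63. -111.]
1.0 [  36.   64. -116.]
1.08 [  37.   65. -123.]
1.15 [  37.   66. -129.]
```

Emit:
apply_moves([
  [[0, 0, -25], [0, 0, 0]],
  [[0, 0, -46], [0, 0, 0]],
  [[3, 5, -51], [0, 0, 0]],
  [[8, 14, -51], [0, 0, 0]],
  [[12, 21, -55], [0, 0, 0]],
  [[16, 28, -59], [0, 0, 0]],
  [[19, 34, -64], [0, 0, 0]],
  [[23, 40, -69], [0, 0, 0]],
])

```text
time_s: 15.65
tool_pos: [0.534, -0.0608, 0.1303]
tool_rot: [179.9, -0.0, 60.5]
force: [-1.5, -2.9, 5.1]
grip_width: 0.0004
```

```bash
python3 - <<'E'
from h import *
o=env.get_obs();p=np.array(o["tool_pos"]);print(p,o["force"])
s=cam("scene");t=cam("top")
a=s["image"][170:290,240:340,::-1];b=t["image"][215:315,325:465,::-1]
cv2.imwrite("pics/push.png",np.hstack([cv2.resize(a,(400,480),interpolation=2),cv2.resize(b,(400,480),interpolation=2)]))
E
```

```text
[ 0.5339694  -0.06076104  0.13029777] [-1.49797644 -2.94342693  5.07899499]
```

View pics/push.png

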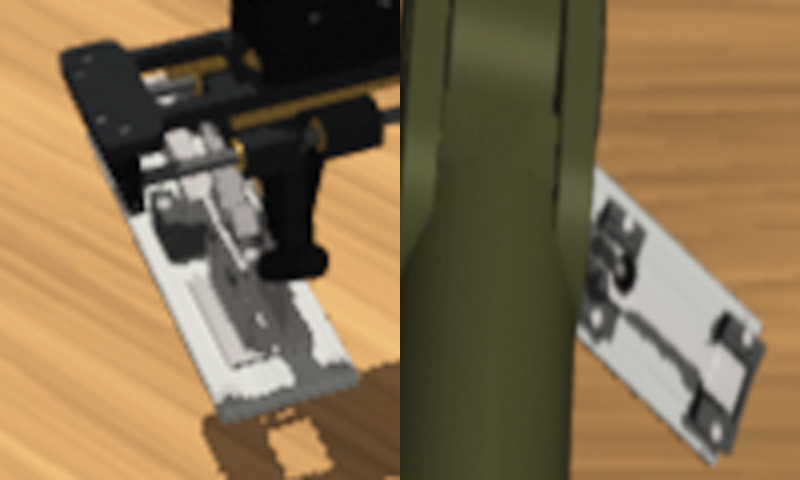

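The shut fingers are on the grip (left crop, 290,260) and the handle is swinging down with them at about 6 N, so I'm continuing.

Emit:
apply_moves([
  [[3, 6, -7], [0, 0, 0]],
  [[6, 11, -14], [0, 0, 0]],
  [[8, 15, -21], [0, 0, 0]],
  [[10, 19, -29], [0, 0, 0]],
  [[12, 22, -38], [0, 0, 0]],
  [[13, 24, -46], [0, 0, 0]],
  [[14, 25, -52], [0, 0, 0]],
  [[14, 25, -55], [0, 0, 0]],
])

```text
time_s: 16.55
tool_pos: [0.5467, -0.0353, 0.075]
tool_rot: [-179.9, -0.0, 60.5]
force: [-7.2, 1.2, 21.8]
grip_width: 0.0005
```

Emit:
apply_moves([
  [[0, 0, 0], [0, 0, 0]],
  [[0, 0, -1], [0, 0, 0]],
  [[0, 0, -2], [0, 0, 0]],
])

```text
time_s: 16.85
tool_pos: [0.5468, -0.0353, 0.0749]
tool_rot: [-179.9, -0.1, 60.4]
force: [-8.8, 0.7, 24.0]
grip_width: 0.0004
```

Emit:
apply_moves([
  [[0, 0, 10], [0, 0, 0]],
  [[0, 0, 45], [0, 0, 0]],
  [[0, 0, 90], [0, 0, 0]],
  [[-20, 20, 135], [0, 0, 0]],
  [[-40, 60, 170], [0, 0, 0]],
  [[-60, 110, 180], [0, 0, 0]],
  [[-80, 160, 180], [0, 0, 0]],
  [[-90, 210, 180], [0, 0, 0]],
])

```text
time_s: 17.65
tool_pos: [0.4601, 0.1584, 0.2533]
tool_rot: [180.0, -0.1, 60.4]
force: [1.1, -0.1, -0.3]
grip_width: 0.0002
```

Emit:
apply_moves([
  [[-40, 40, 0], [0, 0, 0]],
  [[-80, 80, 0], [0, 0, 0]],
  [[-110, 120, 0], [0, 0, 0]],
  [[-130, 160, 0], [0, 0, 0]],
  [[-150, 200, 0], [0, 0, 0]],
  [[-170, 240, 0], [0, 0, 0]],
  [[-180, 280, 0], [0, 0, 0]],
  [[-180, 300, 0], [0, 0, 0]],
])

```text
time_s: 18.45
tool_pos: [0.2775, 0.4604, 0.2516]
tool_rot: [-179.9, 0.0, 60.8]
force: [-0.2, -0.2, -0.1]
grip_width: 0.0006
```

```bash
python3 - <<'E'
from h import *
o=env.get_obs();print(o["time_s"],o["tool_pos"],o["force"])
s=cam("scene");t=cam("top")
for n,p in(("scene",s),("top",t)): print(n,"predicted handle end closed",proj(p,FW(.1445+.114*np.cos(.054),0,.062+.114*np.sin(.054))).round(0),"open",proj(p,FW(.1927,0,.1653)).round(0))
a=s["image"][170:440,240:570,::-1];b=t["image"][190:330,130:465,::-1]
a=cv2.resize(a,(790,646),interpolation=2)[:330];b=cv2.resize(b,(790,330),interpolation=2)
c=cv2.resize(s["image"][170:310,240:360,::-1],(360,300),interpolation=2)
full=cv2.resize(s["image"][170:440,240:570,::-1],(400,327),interpolation=2)[:300]
cv2.imwrite("pics/final.png",np.vstack([np.hstack([c,full]),cv2.resize(b,(760,300),interpolation=2)]))
E
```

```text
18.45 [0.27746976 0.46039054 0.25164991] [-0.20204205 -0.23883157 -0.05607066]
scene predicted handle end closed [325. 272.] open [312. 214.]
top predicted handle end closed [320. 225.] open [349. 238.]
```

View pics/final.png

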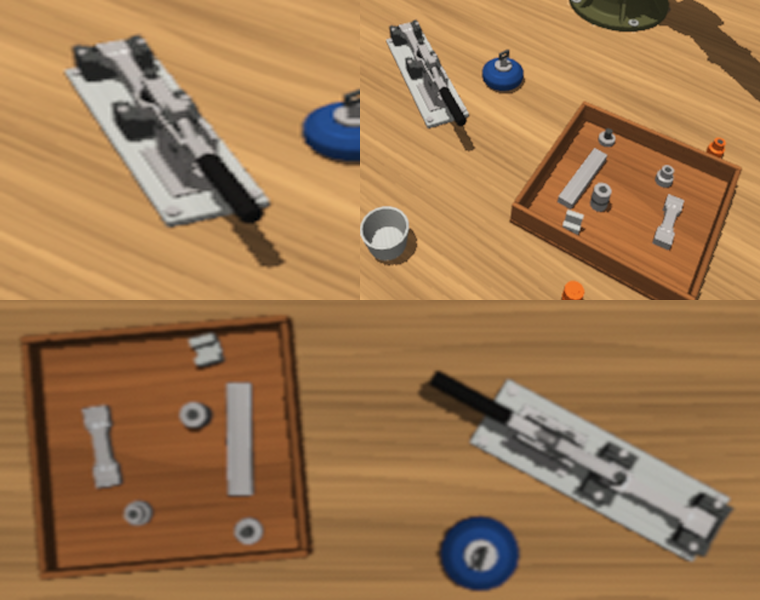

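The handle end shows at about (321,226) in the top view, against (320,225) predicted when fully closed. The bar is held in the cradle, and every other part is still in the box.

```bash
python3 -c "
from cell import env
print(env.sign_off())"
```

```text
the job is handed in; nothing more can be done
None
```

The job is done and handed in at about 18.5 s of the 64 s allowed. No verdict is reported.

- **Collar:** it barred the waist, so I moved it 60 mm aside inside the box and left it standing upright.
- **Bar:** I gripped the long waisted bar by its waist and laid it in the cradle on both blocks.
- **Clamp:** I pushed the handle down with shut fingers until it hit its stop (fingertips at z = 75 mm, with about 24 N on them). The arm then moved clear.

**Last checks:**
- The handle end is within about 1 pixel of where it should be when fully closed, and it stayed there after release.
- The clamp arm is down on the bar.
- The other six parts are in the box.
- The orange look-alikes, load cell and cup that show in the last picture look undisturbed. That picture does not cover the second load cell or the spanner, but the arm went nowhere near them.

No check failed. Early on, the automatic mask fits from the two cameras disagreed by up to 7 mm. I used positions read by hand instead, which agreed to about 2 mm.

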